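Refill the sprung pot dispenser

ROBOT

A 6-joint arm with a two-finger parallel gripper is mounted at the origin on a cart in front of the work surface, level with it; the furniture and walls round the work are solid. World frame = base frame: x ahead of the robot, y to its left, z up, the work surface at z = 0. Lengths are in m, angles in rad, forces in N, time in s.
With the tool pointing down it reaches from about 0.325 to 0.775 m from the base axis. Payload 5.5 kg.
Tool frame: the origin (TCP) lies midway between the tips of the shut fingers; the grasp point (between the pads) lies behind it (pinch_z is the z of the grasp point in the tool frame, in m); z points along the fingers, y is the line along which they close (so a half turn about z gives the same grasp; the last joint's range is limited). The gripper opens to 85 mm and grips with 20 to 120 N. Pads are 22 mm wide; open, the fingers measure 114 mm over their backs; the gripper's body (76 mm by 85 mm) begins 54 mm behind the grasp point. The pads swing forward as they close: fully open they stand 13 mm farther back than shut.
Start: joints at [1.239, 0.091, 1.231, -0, 1.82, -0.057], TCP at [0.163, 0.578, 0.231] pointing down, gripper open.
Joint ranges: [-2.87, 2.87], [-0.86, 2.18], [0.17, 2.46], [-1.51, 4.65], [0.06, 2.69], [-2.65, 2.65]. Speed limits (rad/s): [2.57, 2.57, 3.01, 3.14, 3.14, 3.14].

INTERFACE

Orientations are given as a rotation vector (axis times angle).
In Python, from plant import reach, move_straight, set_joints, grip, sleep, solve_ik, sense, capture, camera_info, PlanningError, job_done, pinch_z gives the robot as it stands. Calls block until the motion is done:
- reach(position, orientation): joint-space move of the TCP to a pose.
- move_straight(position, rot=None, v=0.15): straight line of the TCP; rot=None keeps the orientation; v is the mean speed in m/s.
- set_joints(angles): joint-space move.
- grip(opening, squeeze=None): finger opening in m; squeeze is the grip in N (None keeps the last); returns when the fingers have stopped.
- sleep(seconds).
- solve_ik(position, orientation): joint angles nearest the present ones, or None.
- sense(): the state.
- capture(name): name is "scene" or "side" or "wrist"; returns (picture, depth): 384x512x3 uint8, red, green, blue; 384x512 float32, m along the optical axis (not along the pixel's ray), 0 where there is no reading.
- camera_info(name): a dict with "camera_matrix" (3x3 intrinsics, pixels), "R" (3x3) and "t" (3): a world point X has camera coordinates R X + t. Camera axes: x right, y down, z forward; pixel columns grow to the right and rows downward; lengths in m; the calibration is good to about 2 mm. A picture is of the moment at which its call begins: read the wrist's pose just before it. camera_info takes no time and is no camera call; for the wrist camera it gives the pose at the moment of the call.
A pose or a line that the arm cannot do raises PlanningError and nothing moves.
- job_done(): hands the job in; it is judged then, once.
The state is a dict: "time_s": time; "joint_positions": joint angles; "dq": joint speeds; "joint_efforts": joint torques, N m; "tool_pos": TCP position; "orientation": TCP orientation; "ft_force": force on the tool from outside, world axes, zero at the start; "wrist_torque": the same for the moment, N m; "gripper_width": finger opening in m; "gripper_force": force on a finger pad.
Only numpy, scipy, OpenCV 4.12 (cv2) and the standard library are available. Lean on these libraries where they do the work, as an engineer would, in place of code of your own. Each camera call takes 0.05 s, during which the arm holds its last target. There are 200 camera calls.

TASK

Top up the sprung dispenser with the two white ramekins that stand on the worktop: swing its cover aside, push the ramekins down into it one after the other, upright, each until both catches snap back over its rim, then swing the cover shut again. Leave the other things on the worktop where they are.

Things in the scene. Friction and masses are not known exactly. Their poses are not given: they have to be found in the camera images.
- dispenser: steel dispenser for round pots, fixed to the worktop: round base 138 mm across, four upright guide wires, a dark catch housing at the front and at the back of the mouth. Origin on the well's axis at worktop height; z up, local -x is the front (towards the robot at yaw 0). Nothing fixed is higher than 180 mm (the cover's post, local x = +68 mm).
- mouth (a point): centre of the dispenser's mouth, on the well's axis at height 166 mm, axes as the dispenser's. The guide wires leave 1.1 mm round a 62 mm pot, flare outward from height 154 to 164 mm and stand at local x = +-25, y = +-25 mm: both y sides are open (43 mm wide between the wires, free beyond) for fingers that hold a pot across local y.
- platform (a joint): slide (m) of the sprung platform that carries the pile: 0 with one pot in under the catches (platform top at height 111 mm), grows as it sinks, about 0.038 for each further pot, stop at 0.084. Its spring pushes up with 5 N at 0 and 53 N/m more; it springs up again unless a pot is caught. Pushing a pot in takes 5 to 15 N in all; push 3 to 4 mm past the catches, then let go.
- catch_front (a joint): slide (m) of the front catch: 0 home, grows outward (to 0.010). Bent steel tongue 18 mm wide at local -x of the mouth: 60 degree lead-in slope from height 167 mm down to the nose, 26 mm from the axis, flat underside at height 150 mm. A pot pushed down spreads both catches 5 mm (1 to 2 N each); once its rim is below 150 mm they snap home over the rim and hold the pile.
- catch_back (a joint): slide (m) of the back catch, the same at local +x of the mouth: 0 home, grows outward
- cover (a joint): hinge (rad) of the flat aluminium cover, an 82 mm disc at height 169 to 172 mm that swings level about a post at local x = +68 mm, y = 0 of the dispenser: 0 shut over the mouth, grows as it swings towards local +y (clockwise from above), stop at 2.0. Stays where it is left (about 0.5 N at the knob). From 1.3 the mouth is clear.
- cover_knob (a point): point on the axis of the cover's upright black knob, 18 mm across and 28 mm high above the cover (height 172 to 200 mm); this point is 9 mm below its top and 94 mm from the axis of the cover's post. Shut, it lies at local x = -26 mm, y = 0 of the dispenser
- pot_in: plain white fluted ceramic pot (ramekin), open at the top, 62 mm outer diameter, 38 mm high, wall 6.5 mm, floor 10 mm thick, bottom edge bevelled 2.5 x 4 mm, 0.10 to 0.17 kg. Origin at the centre of its underside, z up out of the mouth. This one is already in the dispenser, under the catches.
- pot_a: plain white fluted ceramic pot (ramekin), open at the top, 62 mm outer diameter, 38 mm high, wall 6.5 mm, floor 10 mm thick, bottom edge bevelled 2.5 x 4 mm, 0.10 to 0.17 kg. Origin at the centre of its underside, z up out of the mouth. Stands on the worktop.
- pot_b: plain white fluted ceramic pot (ramekin), open at the top, 62 mm outer diameter, 38 mm high, wall 6.5 mm, floor 10 mm thick, bottom edge bevelled 2.5 x 4 mm, 0.10 to 0.17 kg. Origin at the centre of its underside, z up out of the mouth. Stands on the worktop.
- tin: food tin with a printed label, 57 mm diameter, 72 mm high, stands among the pots; origin at the centre of its underside. A bystander.
- peeler: dark green vegetable peeler, 170x25x18 mm, long axis local x, lying near the front edge; origin at the centre of its underside. A bystander.
- fork: steel fork, 204x28x18 mm, long axis local x, lying in front of the bread bin; origin at the centre of its underside. A bystander.
- tape: roll of beige tape, 104 mm across, 25 mm high, near the right front corner; origin at the centre of its underside. A bystander.

How it is judged:
On the way, in this order (a step that is already met when the one before it is completed fails the run):
1. the cover is swung aside (value of joint cover above 1.2 rad), for 0.1 s.
2. one ramekin is in, on top of the first, and both catches have snapped over it (((horizontal distance between pot_a and dispenser below 0.006 m and z of pot_a in the frame of dispenser below 0.1155 m and angle between pot_a's own z axis and vertical below 0.1 rad) or (horizontal distance between pot_b and dispenser below 0.006 m and z of pot_b in the frame of dispenser below 0.1155 m and angle between pot_b's own z axis and vertical below 0.1 rad)) and value of joint platform above 0.035 m and value of joint each of catch_front, catch_back below 0.0018 m), for 0.2 s.
3. the other ramekin is in on top and both catches have snapped over it (horizontal distance between each of pot_a, pot_b and dispenser below 0.006 m and z of each of pot_a, pot_b in the frame of dispenser below 0.1155 m and angle between each of pot_a, pot_b's own z axis and vertical below 0.1 rad and value of joint platform above 0.073 m and value of joint each of catch_front, catch_back below 0.0018 m), for 0.2 s.
At the end, for the whole second after the job is handed in: All three ramekins upright (0.1 rad) in the well (6 mm of its axis), top one's underside below 115.5 mm, platform sunk over 0.073, both catches home (under 1.8 mm), cover shut (under 0.08 rad), all at rest (all of step 3 and horizontal distance between pot_in and dispenser below 0.006 m and z of pot_in in the frame of dispenser below 0.1155 m and angle between pot_in's own z axis and vertical below 0.1 rad and value of joint cover below 0.08 rad and linear speed of each of pot_a, pot_b below 0.02 m/s); the robot touches nothing.
It fails at once if the tin is shifted by more than 30 mm (distance of tin from where it was at the start of the episode above 0.03 m).
It fails at once if the peeler is shifted by more than 30 mm (distance of peeler from where it was at the start of the episode above 0.03 m).
It fails at once if the fork is shifted by more than 30 mm (distance of fork from where it was at the start of the episode above 0.03 m).
It fails at once if the tape is shifted by more than 30 mm (distance of tape from where it was at the start of the episode above 0.03 m).
It also fails if it takes over 72 s, if anything falls off the work surface, if the arm or the gripper's body presses on something with over 40 N, if the wrist force passes 120 N, or if a joint passes its speed limit or range.

## Working session

There is one attempt and no reset: what is moved stays moved. The work goes in short steps, each a Python script; the robot and the scene stay as the last script left them, time stands still between calls to the robot, and variables do not carry over. Pictures are saved under pics/ and viewed, at most 10 in all, crops included, and the job is handed in when it is done.

```bash
ls; mkdir -p pics; python3 - <<'E'
from plant import *
import cv2, numpy as np
s=sense();print(s['time_s'],s['tool_pos'],s['orientation'],s['gripper_width'],pinch_z)
for n in ("scene","side"):
    p,d=capture(n);cv2.imwrite(f"pics/{n}0.png",cv2.cvtColor(p,cv2.COLOR_RGB2BGR));np.savez(f"{n}0.npz",p=p,d=d)
    print(n,camera_info(n))
E
```

```text
pics
0.0 [0.16271027 0.57722032 0.23013071] [-4.30171710e-01 -3.11162213e+00  3.07311647e-03] 0.08568305718960224 -0.0187
scene {'camera_matrix': array([[396.99697791,   0.        , 248.66092618],
       [  0.        , 396.99697791, 195.1849081 ],
       [  0.        ,   0.        ,   1.        ]]), 'R': array([[ 0.47521258, -0.87978543, -0.01227187],
       [-0.54628591, -0.28408323, -0.78795204],
       [ 0.68974249,  0.38114868, -0.61561431]]), 't': array([-0.27898724,  0.38182065,  0.86483999])}
side {'camera_matrix': array([[479.35570317,   0.        , 248.81033086],
       [  0.        , 479.35570317, 183.50445948],
       [  0.        ,   0.        ,   1.        ]]), 'R': array([[-0.89550338, -0.44427749, -0.026291  ],
       [-0.18219869,  0.41986187, -0.88911172],
       [ 0.40605091, -0.79141236, -0.4569345 ]]), 't': array([0.44487723, 0.24211239, 1.13779556])}
```

View pics/scene0.png

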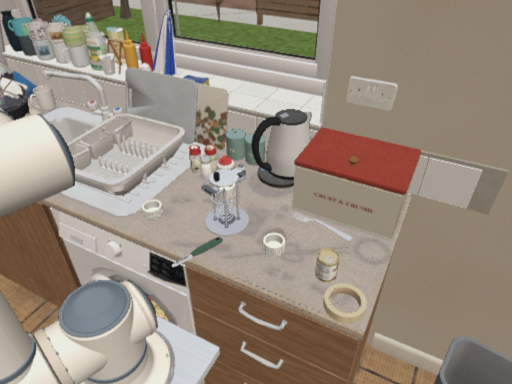

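View pics/side0.png

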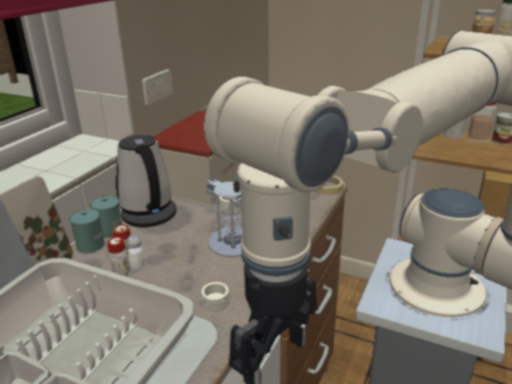

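The scene view shows the dispenser at about (228,200), the ramekins at (152,208) and (274,243), the tin at (327,264), the peeler at (198,252), and the kettle behind the dispenser. In the side view the dispenser (225,220) is partly hidden by the arm. I'll get rough positions from depth, then look with the wrist camera.

```bash
cat > h.py <<'E'
from plant import *
import numpy as np, cv2
from scipy.spatial.transform import Rotation as Rn
def ray(ci,uv):
    K,R,t=ci["camera_matrix"],ci["R"],ci["t"]
    d=R.T@np.linalg.solve(K,[uv[0],uv[1],1.]); return -R.T@t,d
def onplane(ci,uv,z):
    c,d=ray(ci,uv); return c+d*(z-c[2])/d[2]
def cloud(ci,dep):
    K,R,t=ci["camera_matrix"],ci["R"],ci["t"]
    v,u=np.indices(dep.shape); p=np.stack([(u-K[0,2])*dep/K[0,0],(v-K[1,2])*dep/K[1,1],dep],-1)
    return (p-t)@R
def tri(obs):
    A=np.zeros((3,3));b=np.zeros(3)
    for ci,uv in obs:
        c,d=ray(ci,uv);d=d/np.linalg.norm(d);P=np.eye(3)-np.outer(d,d);A+=P;b+=P@c
    return np.linalg.solve(A,b)
def down(yaw):  # tool z down, tool y axis at world angle yaw
    y=np.array([np.cos(yaw),np.sin(yaw),0]);z=np.array([0,0,-1.])
    return Rn.from_matrix(np.stack([np.cross(y,z),y,z],1)).as_rotvec()
def shot(name,tag):
    ci=camera_info(name);p,d=capture(name);np.savez(f"{tag}.npz",p=p,d=d,K=ci["camera_matrix"],R=ci["R"],t=ci["t"])
    cv2.imwrite(f"pics/{tag}.png",cv2.cvtColor(p,cv2.COLOR_RGB2BGR));return p,d,ci
E
python3 - <<'E'
from h import *
s=np.load("scene0.npz");ci=camera_info("scene");C=cloud(ci,s["d"])
for n,u,v in [("base",212,224),("baseR",245,224),("base_bot",227,233),("knob",232,160),("cover",226,176),("potL",152,214),("potR",274,250),("tin",327,252),("tape",330,305),("peel1",176,264),("peel2",218,241),("fork",330,229),("fork1",348,238),("kettle",280,182),("shaker",208,165),("bin",345,217)]:
    print(n,C[v,u].round(3))
w=camera_info("wrist");print(w);s=sense()
T=Rn.from_rotvec(s["orientation"]).as_matrix()
print("cam in tool",T.T@(-w["R"].T@w["t"]-s["tool_pos"]),(w["R"]@T).round(3))
print("tool y dir",T[:,1])
E
```

```text
base [0.48  0.069 0.015]
baseR [ 0.526 -0.02   0.016]
base_bot [0.47  0.01  0.012]
knob [0.834 0.206 0.003]
cover [0.528 0.04  0.174]
potL [0.423 0.253 0.026]
potR [ 0.456 -0.151  0.029]
tin [ 0.483 -0.292  0.064]
tape [ 0.356 -0.349  0.026]
peel1 [0.301 0.073 0.009]
peel2 [0.428 0.016 0.012]
fork [ 0.629 -0.256  0.012]
fork1 [ 0.625 -0.314  0.004]
kettle [ 0.77  -0.025  0.017]
shaker [0.696 0.22  0.057]
bin [ 0.68  -0.283  0.031]
{'camera_matrix': array([[311.26821404,   0.        , 256.05080175],
       [  0.        , 311.26821404, 196.26724946],
       [  0.        ,   0.        ,   1.        ]]), 'R': array([[ 0.27087989,  0.96261261, -0.00102685],
       [ 0.91292017, -0.2565578 ,  0.31741907],
       [ 0.30528815, -0.08691987, -0.94828481]]), 't': array([-0.598794  , -0.04190406,  0.37973002])}
cam in tool [ 0.08110815 -0.00085644 -0.14251261] [[ 0.001  1.    -0.001]
 [-0.948  0.    -0.318]
 [-0.318  0.001  0.948]]
tool y dir [ 0.27136225  0.96247569 -0.00175602]
```

```bash
python3 - <<'E'
from h import *
for tag,p in [("w1",[.44,.10,.36]),("w2",[.46,-.03,.36])]:
    for dz in (0,-.04,-.08):
        try: reach([p[0],p[1],p[2]+dz],down(np.pi/2));break
        except PlanningError as e: print(e)
    sleep(.2);shot("wrist",tag);print(sense()["tool_pos"],sense()["time_s"])
E
```

```text
[0.4399813  0.1004526  0.35977283] 2.3917
[ 0.45998641 -0.02895525  0.36018456] 3.2333
```

View pics/w1.png

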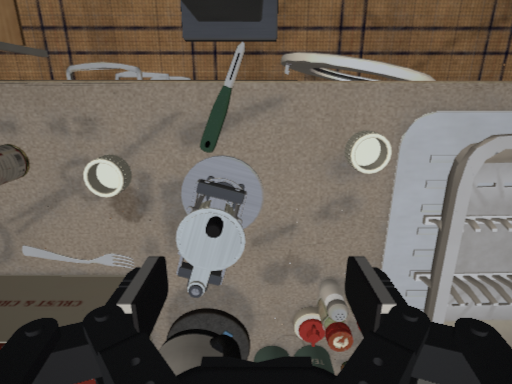

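View pics/w2.png

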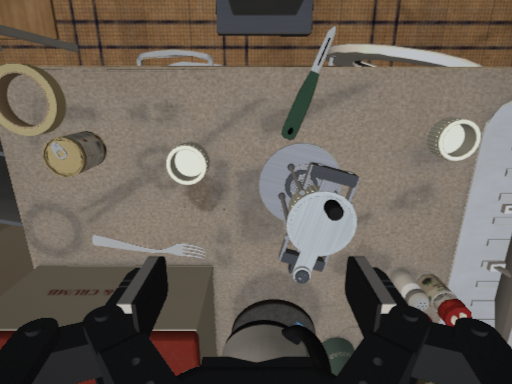

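Both wrist views are usable (image right = +y, down = +x). In w1 the ramekins are at (107,177) and (370,152), the knob at (214,226) and the post at (197,287). In w2 the ramekins are at (187,163) and (457,140), the knob at (335,209) and the post at (302,274). The cover is shut.

```bash
cat >> h.py <<'E'
def load(tag):
    s=np.load(tag+".npz");return s["p"],s["d"],dict(camera_matrix=s["K"],R=s["R"],t=s["t"])
def fitc(P):
    A=np.c_[2*P,np.ones(len(P))];x=np.linalg.lstsq(A,(P**2).sum(1),rcond=None)[0];return x[:2],np.sqrt(x[2]+x[:2]@x[:2])
E
python3 - <<'E'
from h import *
seeds={"w1":dict(R=(107,177),L=(370,152),knob=(214,226),post=(197,287)),"w2":dict(R=(187,163),L=(457,140),knob=(335,209),post=(302,274))}
obs={}
for tag,sd in seeds.items():
    p,d,ci=load(tag);C=cloud(ci,d);hsv=cv2.cvtColor(p,cv2.COLOR_RGB2HSV)
    for n in "RL":
        u,v=sd[n];m=np.zeros(d.shape,np.uint8);m[v-30:v+30,u-30:u+30]=1
        m&=((hsv[...,2]>165)&(hsv[...,1]<60)).astype(np.uint8)
        k,lab,st,cen=cv2.connectedComponentsWithStats(m);i=1+np.argmax(st[1:,4])
        cs,_=cv2.findContours((lab==i).astype(np.uint8),cv2.RETR_CCOMP,cv2.CHAIN_APPROX_NONE)
        e=[cv2.fitEllipse(c) for c in cs if len(c)>30]
        print(tag,n,[tuple(np.round(x[0]+x[1],1)) for x in e])
        z=C[v-30:v+30,u-30:u+30].reshape(-1,3);z=z[d[v-30:v+30,u-30:u+30].ravel()>0]
        top=z[(z[:,2]>.034)&(z[:,2]<.05)];pc=np.percentile(z[:,2],[50,90,97,99]).round(4)
        print("  zpct",pc,"minEncl",cv2.minEnclosingCircle((top[:,:2]*1000).astype(np.float32)),np.median(top,0).round(4),len(top))
    u,v=sd["knob"];W=C[v-90:v+90,max(0,u-90):u+90].reshape(-1,3)
    for n,a,b in [("cover",.165,.176),("knobtop",.194,.206),("post",.177,.185)]:
        q=W[(W[:,2]>a)&(W[:,2]<b)];print(tag,n,len(q),q.mean(0).round(4) if len(q) else"",fitc(q[cv2.convexHull(q[:,:2].astype(np.float32),returnPoints=False).ravel(),:2]) if len(q)>8 else "")
    # base disc edge: bluish
    P=C[...,:3];q=W[(abs(W[:,2]-.014)<.006)];print(tag,"base z",len(q),np.percentile(q[:,2],[10,50,90]) if len(q) else "", fitc(q[cv2.convexHull(q[:,:2].astype(np.float32),returnPoints=False).ravel(),:2]))
for n in("knob","post"): print(n,tri([(load(t)[2],seeds[t][n]) for t in seeds]).round(4))
E
```

```text
w1 R [(np.float64(102.8), np.float64(177.6), np.float64(34.9), np.float64(40.9)), (np.float64(99.8), np.float64(179.4), np.float64(24.0), np.float64(33.3))]
  zpct [0.001  0.037  0.0385 0.0389] minEncl ((485.06585693359375, -135.3879852294922), 31.178546905517578) [ 0.4835 -0.1356  0.0376] 514
w1 L [(np.float64(370.7), np.float64(153.2), np.float64(37.3), np.float64(41.9)), (np.float64(371.8), np.float64(153.7), np.float64(28.4), np.float64(32.8))]
  zpct [0.0016 0.0375 0.0388 0.0394] minEncl ((446.44207763671875, 273.2561340332031), 31.219018936157227) [0.4452 0.2729 0.038 ] 549
w1 cover 3526 [0.5274 0.045  0.1727] (array([0.52566135, 0.0391875 ]), np.float64(0.0548394720463238))
w1 knobtop 213 [0.4977 0.0547 0.199 ] (array([0.49880843, 0.05440214]), np.float64(0.008507512720559371))
w1 post 189 [0.5705 0.0321 0.1803] (array([0.54250681, 0.03843824]), np.float64(0.05272985060081061))
w1 base z 3139 [0.01157369 0.01384047 0.01541461] (array([0.62238329, 0.02956006]), np.float64(0.18320033254928456))
w2 R [(np.float64(185.7), np.float64(164.8), np.float64(37.4), np.float64(40.3)), (np
[... 282 characters left out ...]
4(44.8)), (np.float64(462.4), np.float64(140.7), np.float64(24.9), np.float64(36.0))]
  zpct [0.008  0.0377 0.0389 0.0395] minEncl ((446.996337890625, 272.9570617675781), 31.72672462463379) [0.4446 0.2723 0.0379] 604
w2 cover 3723 [0.5277 0.0432 0.1727] (array([0.52774027, 0.04804755]), np.float64(0.05289710509552075))
w2 knobtop 220 [0.4978 0.0531 0.1993] (array([0.49861128, 0.05386356]), np.float64(0.008542962831495237))
w2 post 199 [0.5705 0.0307 0.1803] (array([0.54545196, 0.0468036 ]), np.float64(0.0539702998331521))
w2 base z 3141 [0.01181285 0.01398936 0.01622356] (array([0.54228893, 0.16327178]), np.float64(0.17983491371765212))
knob [0.4963 0.0544 0.1931]
post [0.5889 0.0268 0.1718]
```

```bash
python3 - <<'E'
from h import *
from scipy.optimize import least_squares
def robfit(q,r0,c0):
    h=q[cv2.convexHull(q.astype(np.float32),returnPoints=False).ravel()]
    f=least_squares(lambda x:np.hypot(*(h-x[:2]).T)-r0,c0,loss="soft_l1",f_scale=.0015);return f.x.round(4),np.median(abs(f.fun)).round(4)
for t in("w1","w2"):
    p,d,ci=load(t);W=cloud(ci,d).reshape(-1,3);k=np.array([.4987,.0541])
    a=np.array([.524,.046])
    q=W[(abs(W[:,2]-.1725)<.004)&(np.hypot(*(W[:,:2]-a).T)<.048)][:,:2];print("cover",robfit(q,.041,a))
    q=W[(abs(W[:,2]-.014)<.004)&(np.hypot(*(W[:,:2]-a).T)<.078)][:,:2];print("base",robfit(q,.069,a))
    q=W[(W[:,2]>.177)&(W[:,2]<.186)&(W[:,0]>.57)&(W[:,0]<.62)&(abs(W[:,1]-.027)<.03)];print("post",len(q),q.mean(0).round(4), cv2.minEnclosingCircle((q[:,:2]*1000).astype(np.float32)))
E
```

```text
cover (array([0.5248, 0.0462]), np.float64(0.0005))
base (array([0.5234, 0.0445]), np.float64(0.0006))
post 154 [0.588  0.0265 0.1798] ((587.6805419921875, 26.09943199157715), 9.550261497497559)
cover (array([0.5247, 0.046 ]), np.float64(0.0006))
base (array([0.5233, 0.0444]), np.float64(0.0006))
post 162 [0.5881 0.0261 0.1799] ((587.738037109375, 26.29450035095215), 9.683648109436035)
```

```bash
cat >> h.py <<'E'
post=np.array([.5878,.0263]);phi=np.arctan2(-.0278,.0891)
def knob(th):
    c,s=np.cos(phi),np.sin(phi);l=.094*np.array([-np.cos(th),np.sin(th)]);return post+np.array([c*l[0]-s*l[1],s*l[0]+c*l[1]])
def kpose(th,z): return [*knob(th),z],down(phi+np.pi/2-th)
E
python3 - <<'E'
from h import *
ths=[0,.35,.7,1.05,1.4,1.85]
for th in ths: print(np.round(solve_ik(*kpose(th,.178)),2))
grip(.028)
reach(*kpose(0,.24));move_straight(kpose(0,.178)[0])
print(sense()["ft_force"],sense()["time_s"],sense()["gripper_width"])
for th in ths[1:]:
    p,r=kpose(th,.178);move_straight(p,r,v=.2);print(th,sense()["ft_force"].round(1),sense()["time_s"])
move_straight(kpose(1.85,.24)[0],v=.25)
reach([.47,.02,.36],down(phi+np.pi/2));grip(.085);sleep(.2);shot("wrist","w3");print(sense()["time_s"])
E
```

```text
[ 0.04 -0.18  1.59  0.    1.73 -1.23]
[ 0.1  -0.13  1.54 -0.    1.73 -0.82]
[ 0.13 -0.05  1.47 -0.    1.72 -0.44]
[ 0.15  0.03  1.39 -0.    1.72 -0.07]
[ 0.14  0.12  1.3  -0.    1.73  0.27]
[ 0.11  0.22  1.19 -0.    1.74  0.69]
[-0.06076274  0.46926523 -0.60021393] 5.0417 0.028163538016003044
0.35 [-0.6  0.4 -0.4] 5.5417
0.7 [-0.7  0.4 -0.5] 6.0417
1.05 [ 0.2 -0.7 -0.8] 6.5417
1.4 [ 0.2  0.  -0.8] 7.0417
1.85 [ 0.  -0.1 -0.1] 7.6417
10.6167
```

View pics/w3.png

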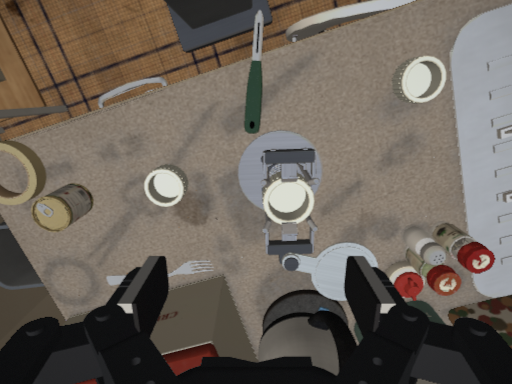

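The cover is open: disc at (345,270), knob at about (365,270). The mouth at (288,200) shows the pot_in rim, with dark housings at (288,156) and (290,246).

```bash
python3 - <<'E'
from h import *
p,d,ci=load("w3");C=cloud(ci,d);W=C.reshape(-1,3);ok=d.ravel()>0;hsv=cv2.cvtColor(p,cv2.COLOR_RGB2HSV).reshape(-1,3)
def ring(c,z0,r0=.031):
    q=W[ok&(abs(W[:,2]-z0)<.006)&(np.hypot(*(W[:,:2]-c).T)<.0345)&(hsv[:,2]>150)]
    zz=np.median(q[:,2]);q=q[abs(q[:,2]-zz)<.002];h=q[cv2.convexHull(q[:,:2].astype(np.float32),returnPoints=False).ravel(),:2]
    print(len(q),"z",zz.round(4),"fit",fitc(h),"encl",cv2.minEnclosingCircle((q[:,:2]*1000).astype(np.float32)))
ring([.485,-.1356],.038);ring([.4467,.2731],.038);ring([.5236,.0456],.149)
# housings
for n,u,v in(("front",288,156),("back",290,246)):
    m=np.zeros(d.shape,bool);m[v-18:v+18,u-32:u+32]=1
    q=W[m.ravel()&ok&(hsv[:,2]<95)&(W[:,2]>.12)];zt=np.percentile(q[:,2],90);q=q[q[:,2]>zt-.004]
    r=cv2.minAreaRect((q[:,:2]*1000).astype(np.float32));print(n,len(q),zt.round(4),q.mean(0).round(4),r)
E
```

```text
403 z 0.0378 fit (array([ 0.48509247, -0.13601651]), np.float64(0.030260556192882097)) encl ((485.2510681152344, -136.367431640625), 30.831439971923828)
609 z 0.038 fit (array([0.44635588, 0.27274527]), np.float64(0.03056246776219029)) encl ((445.93048095703125, 272.7708435058594), 31.31960105895996)
612 z 0.1499 fit (array([0.52316922, 0.04400389]), np.float64(0.030537330618873062)) encl ((522.2305908203125, 44.454566955566406), 31.718772888183594)
front 596 0.1649 [0.4678 0.0589 0.1638] ((469.3992004394531, 58.47032165527344), (54.72862243652344, 22.624164581298828), 83.39302062988281)
back 519 0.1657 [0.5783 0.0278 0.1659] ((583.3544921875, 27.076034545898438), (52.652313232421875, 26.09697723388672), 75.61296081542969)
```

```bash
cat >> h.py <<'E'
axis=np.array([.5231,.0443]);yaw=np.deg2rad(-16.2);PR=down(yaw+np.pi/2)
def pick(xy,tag):
    reach([*xy,.10],PR);move_straight([*xy,.004],v=.12);print("at",sense()["ft_force"].round(1))
    grip(.05,60);print("w",sense()["gripper_width"],sense()["gripper_force"])
    move_straight([*xy,.13],v=.2);sleep(.1);s=sense();p,d,ci=shot("wrist",tag);print(s["ft_force"].round(2),s["time_s"])
    return s,p,d,ci
def inhand(s,p,d,ci):  # rim circle of the held pot in the tool frame
    T=Rn.from_rotvec(s["orientation"]).as_matrix();W=((cloud(ci,d)-s["tool_pos"])@T).reshape(-1,3);hsv=cv2.cvtColor(p,cv2.COLOR_RGB2HSV).reshape(-1,3)
    m=(d.ravel()>0)&(np.hypot(W[:,0],W[:,1])<.036)&(hsv[:,2]>120)&(hsv[:,1]<70)&(abs(W[:,2]+.03)<.03);q=W[m]
    z=np.percentile(q[:,2],5);q=q[q[:,2]<z+.005];h=q[cv2.convexHull(q[:,:2].astype(np.float32),returnPoints=False).ravel(),:2]
    print("in hand: n",len(q),"rim z",np.median(q[:,2]).round(4),"fit",fitc(h),"encl",cv2.minEnclosingCircle((q[:,:2]*1000).astype(np.float32)))
E
python3 - <<'E'
from h import *
inhand(*pick([.4851,-.1362],"w4"))
E
```

```text
at [ 0.3 -0.2 -0.2]
w 0.06047683975636912 65.52702527493238
[-0.03 -0.45 -1.87] 13.9583
in hand: n 5713 rim z -0.0322 fit (array([ 0.00121015, -0.00108008]), np.float64(0.03205959305277938)) encl ((4.8260674476623535, -0.1327153444290161), 35.00465774536133)
```

View pics/w4.png

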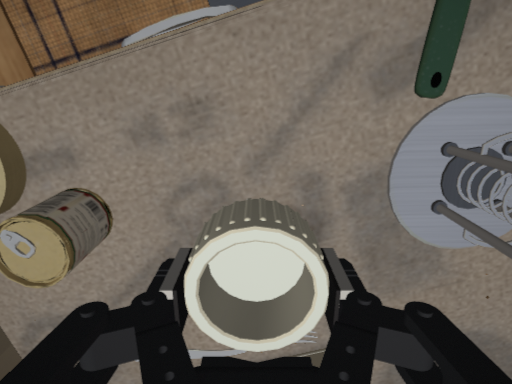

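The ramekin is held level: outer rim ellipse centred at about (256,287), from u=185 to 328, both pads on it. I'll refine the in-hand offset.

```bash
python3 - <<'E'
from h import *
p,d,ci=load("w4");s=sense();T=Rn.from_rotvec(s["orientation"]).as_matrix()
W=((cloud(ci,d)-s["tool_pos"])@T).reshape(-1,3);hsv=cv2.cvtColor(p,cv2.COLOR_RGB2HSV).reshape(-1,3)
m=(d.ravel()>0)&(np.hypot(W[:,0],W[:,1])<.036)&(hsv[:,2]>170)&(hsv[:,1]<70)
h,e=np.histogram(W[m][:,2],bins=np.arange(-.045,-.02,.001));print(h,e[h.argmax()])
z0=np.median(W[m&(abs(W[:,2]-e[h.argmax()]-.0005)<.0015)][:,2])
for tol in(.001,.0015):
    q=W[m&(abs(W[:,2]-z0)<tol)];hh=q[cv2.convexHull(q[:,:2].astype(np.float32),returnPoints=False).ravel(),:2]
    r=np.hypot(*(q[:,:2]-q[:,:2].mean(0)).T)
    print(z0,len(q),"hull",fitc(hh),"ringmean",fitc(q[:,:2]),"bbox",q[:,:2].min(0),q[:,:2].max(0))
print("R*axis vs tool",T[:,:2].round(3))
E
```

```text
[   0   15   57   18    0    0    0    0    0    0    0  193 2391 2207
  257    8    0    2    0    6   36   19    3    0] -0.03299999999999999
-0.03205013363596809 4578 hull (array([ 0.00111193, -0.00080973]), np.float64(0.03044181894558777)) ringmean (array([ 0.00139328, -0.00078037]), np.float64(0.027479665796457314)) bbox [-0.02972091 -0.03053729] [0.03191317 0.02901187]
-0.03205013363596809 4976 hull (array([ 0.00107417, -0.00086682]), np.float64(0.03050984287997405)) ringmean (array([ 0.00143847, -0.00082127]), np.float64(0.02746326749758301)) bbox [-0.02972091 -0.03068083] [0.03191317 0.02901187]
R*axis vs tool [[-0.96   0.279]
 [ 0.279  0.96 ]
 [ 0.004  0.   ]]
```

```bash
cat >> h.py <<'E'
def L(f): c,s=np.cos(yaw),np.sin(yaw);return np.array([c*f[0]+s*f[1],-s*f[0]+c*f[1],f[2]])
def W2(l): c,s=np.cos(yaw),np.sin(yaw);return np.array([c*l[0]-s*l[1],s*l[0]+c*l[1]])
def step(xy,z,v=.06):
    move_straight([*xy,z],v=v);s=sense();print(f"z {s['tool_pos'][2]:.4f}","F local",(L(s["ft_force"])-f0).round(1),"M",s["wrist_torque"].round(2),"t",round(s["time_s"],2))
    return L(s["ft_force"])-f0
f0=np.load("f0.npy") if __import__("os").path.exists("f0.npy") else np.zeros(3)
E
python3 - <<'E'
import h
from h import *
t=[.5245,.0447]
move_straight([.4851,-.1362,.24],v=.25)
reach([*t,.22],PR);sleep(.1);h.f0=L(sense()["ft_force"]);np.save("f0.npy",h.f0)
for z in(.175,.170,.165,.160):
    f=step(t,z)
    if np.hypot(*f[:2])>6 or f[2]>12: break
p,d,ci=shot("scene","s1")
cv2.imwrite("pics/s1c.png",cv2.resize(cv2.cvtColor(p,cv2.COLOR_RGB2BGR)[110:270,130:330],None,fx=3,fy=3,interpolation=cv2.INTER_CUBIC))
E
```

```text
z 0.1754 F local [-0.4 -0.5  0.1] M [ 0.03  0.04 -0.07] t 16.37
z 0.1697 F local [-0.9 -0.6  0.6] M [ 0.01 -0.04  0.01] t 16.62
z 0.1644 F local [0.1 0.2 0.6] M [-0.03 -0.03 -0.08] t 16.87
z 0.1600 F local [-0.6  0.2  2.3] M [ 0.05 -0.18  0.  ] t 17.12
```

View pics/s1c.png

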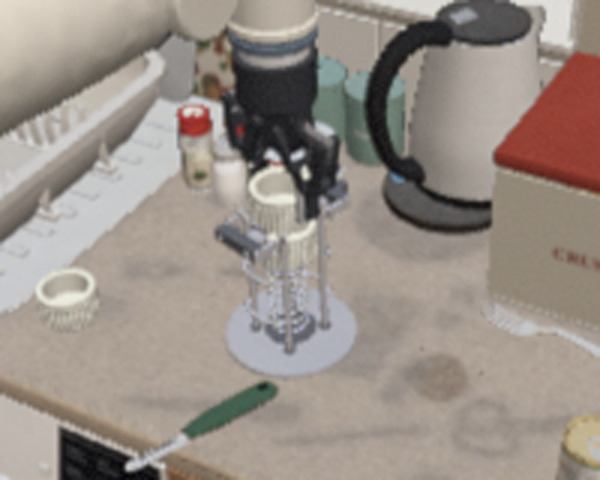

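The ramekin is centred in the mouth, directly above the one inside, at crop (285,195), and the forces are low. I'll push on.

```bash
python3 - <<'E'
from h import *
t=[.5245,.0447]
for z in(.155,.150,.145,.140,.135,.130,.125,.120,.116,.1125):
    f=step(t,z,.08)
    if np.hypot(*f[:2])>8 or f[2]>22: print("stop");break
E
```

```text
z 0.1554 F local [-0.3  0.8  4.1] M [ 0.01 -0.19  0.08] t 17.42
z 0.1499 F local [0.7 0.1 3.4] M [ 0.06 -0.25  0.02] t 17.67
z 0.1446 F local [ 1.1 -0.3  2.4] M [-0.04 -0.29  0.03] t 17.92
z 0.1396 F local [ 0.6 -0.7  1.5] M [ 0.05 -0.26 -0.02] t 18.17
z 0.1346 F local [1.5 0.1 2.4] M [ 0.02 -0.29  0.06] t 18.42
z 0.1297 F local [ 0.9 -0.7  3.5] M [-0.   -0.32  0.02] t 18.67
z 0.1248 F local [1.5 0.6 2.6] M [ 0.   -0.26 -0.02] t 18.92
z 0.1199 F local [1.3 1.1 2.9] M [ 0.02 -0.26  0.02] t 19.17
z 0.1161 F local [ 1.7 -1.   4.2] M [ 0.08 -0.22  0.01] t 19.42
z 0.1126 F local [0.2 0.3 6. ] M [ 0.01 -0.16 -0.05] t 19.67
```

```bash
cat >> h.py <<'E'
def rimz(tag):
    s=sense();p,d,ci=shot("wrist",tag);W=cloud(ci,d).reshape(-1,3);hsv=cv2.cvtColor(p,cv2.COLOR_RGB2HSV).reshape(-1,3)
    m=(d.ravel()>0)&(np.hypot(*(W[:,:2]-axis).T)<.036)&(hsv[:,2]>165)&(hsv[:,1]<70)&(abs(W[:,2]-.155)<.025);q=W[m]
    hh,e=np.histogram(q[:,2],bins=np.arange(.13,.18,.001));k=e[hh.argmax()]
    q=q[abs(q[:,2]-k-.0005)<.002];f=fitc(q[cv2.convexHull(q[:,:2].astype(np.float32),returnPoints=False).ravel(),:2])
    A=np.linalg.lstsq(np.c_[q[:,:2]-axis,np.ones(len(q))],q[:,2],rcond=None)[0]
    print(tag,"rim z",np.median(q[:,2]).round(4),"n",len(q),"c",f[0].round(4),f[1].round(4),"tilt",A[:2].round(3),"tool",s["tool_pos"].round(4))
E
python3 - <<'E'
from h import *
rimz("w5")
grip(.085);sleep(.3);rimz("w6");print(sense()["ft_force"].round(1),sense()["time_s"])
E
```

```text
w5 rim z 0.1447 n 4369 c [0.5233 0.0441] 0.0305 tilt [-0.     0.001] tool [0.5246 0.0447 0.1126]
w6 rim z 0.1499 n 4580 c [0.5231 0.0443] 0.0305 tilt [0.001 0.   ] tool [0.5245 0.0447 0.1125]
[ 0.2 -1.  -0.6] 20.4417
```

```bash
python3 - <<'E'
from h import *
step([.5245,.0447],.24,.25)
p,d,ci=load("w1");W=cloud(ci,d).reshape(-1,3)
for y in np.arange(.30,.44,.01):
    q=W[(abs(W[:,1]-y)<.005)&(W[:,0]>.38)&(W[:,0]<.52)];print(round(y,2),len(q),np.percentile(q[:,2],[5,50,98]).round(3) if len(q) else "")
E
```

```text
z 0.2391 F local [ 0.6 -0.2  1.7] M [-0.01 -0.    0.  ] t 21.1
0.3 520 [-0.001  0.001  0.039]
0.31 344 [-0.001  0.     0.002]
0.32 487 [-0.001  0.     0.002]
0.33 600 [-0.001  0.001  0.006]
0.34 503 [-0.001  0.003  0.006]
0.35 528 [-0.     0.002  0.006]
0.36 530 [-0.     0.002  0.006]
0.37 822 [0.    0.002 0.099]
0.38 1160 [0.    0.091 0.101]
0.39 1249 [0.    0.06  0.102]
0.4 807 [0.    0.003 0.101]
0.41 743 [0.    0.003 0.101]
0.42 556 [0.    0.002 0.101]
0.43 327 [-0.     0.002  0.101]
0.44 254 [-0.     0.002  0.006]
```

```bash
python3 - <<'E'
from h import *
s,p,d,ci=pick([.4463,.2727],"w7")
T=Rn.from_rotvec(s["orientation"]).as_matrix();W=((cloud(ci,d)-s["tool_pos"])@T).reshape(-1,3);hsv=cv2.cvtColor(p,cv2.COLOR_RGB2HSV).reshape(-1,3)
m=(d.ravel()>0)&(np.hypot(W[:,0],W[:,1])<.036)&(hsv[:,2]>170)&(hsv[:,1]<70)&(abs(W[:,2]+.032)<.003)
q=W[m];z0=np.median(q[:,2]);q=q[abs(q[:,2]-z0)<.0015];h=fitc(q[cv2.convexHull(q[:,:2].astype(np.float32),returnPoints=False).ravel(),:2])
A=np.linalg.lstsq(np.c_[q[:,:2],np.ones(len(q))],q[:,2],rcond=None)[0]
print(z0,len(q),h,"tilt",A[:2].round(3));print("target",axis-(T[:,:2]@h[0])[:2])
E
```

```text
at [-0.2 -1.   1. ]
w 0.059924306317298774 65.55448360741138
[ 0.58 -0.42 -1.64] 24.3583
-0.03233939817112679 4516 (array([ 0.00078434, -0.00101964]), np.float64(0.03022366315114002)) tilt [-0.002  0.   ]
target [0.52413766 0.04506032]
```

```bash
python3 - <<'E'
import h
from h import *
t=[.5242,.0448]
move_straight([.4463,.2727,.25],v=.25)
reach([*t,.22],PR);sleep(.1);h.f0=L(sense()["ft_force"])
for z in(.175,.168,.161,.155,.150,.143,.136,.129,.122,.117,.1125):
    f=step(t,z,.08)
    if np.hypot(*f[:2])>8 or f[2]>22: print("stop");break
else:
    rimz("w8");grip(.085);sleep(.3);rimz("w9");print(sense()["time_s"])
E
```

```text
z 0.1751 F local [ 1.1 -0.3  0.6] M [-0.01 -0.    0.04] t 26.81
z 0.1677 F local [ 2.  -1.   0.3] M [ 0.02  0.02 -0.01] t 27.06
z 0.1607 F local [1.4 0.1 0.5] M [ 0.04 -0.06 -0.05] t 27.31
z 0.1554 F local [ 3.2 -0.7  4.2] M [ 0.06 -0.28  0.02] t 27.56
z 0.1500 F local [ 2.4 -0.1  2.7] M [ 0.07 -0.36 -0.04] t 27.81
z 0.1426 F local [2.5 0.1 2.5] M [ 0.06 -0.27 -0.03] t 28.06
z 0.1357 F local [ 1.9 -0.8  2.4] M [ 0.09 -0.29 -0.04] t 28.31
z 0.1289 F local [ 1.7 -0.9  3.2] M [ 0.12 -0.2  -0.02] t 28.56
z 0.1220 F local [1.4 0.3 3.4] M [ 0.13 -0.32 -0.03] t 28.81
z 0.1173 F local [ 1.8 -0.4  4.4] M [ 0.11 -0.16 -0.01] t 29.06
z 0.1127 F local [1.4 0.  6. ] M [ 0.13 -0.14  0.01] t 29.31
w8 rim z 0.1451 n 4319 c [0.5234 0.0442] 0.0306 tilt [0.001 0.001] tool [0.5244 0.0448 0.1127]
w9 rim z 0.1499 n 4549 c [0.5232 0.0443] 0.0305 tilt [-0.     0.001] tool [0.5242 0.0448 0.1125]
30.0833
```

```bash
python3 - <<'E'
from h import *
step([.5242,.0448],.25,.25)
grip(.036);reach(*kpose(1.81,.25))
move_straight(kpose(1.81,.178)[0],v=.1);print("down",sense()["ft_force"].round(1))
grip(.022);print(sense()["gripper_width"],sense()["ft_force"].round(1))
for th in(1.45,1.1,.75,.4,.15,.03,-.02):
    p,r=kpose(th,.178);move_straight(p,r,v=.15);print(th,sense()["ft_force"].round(1),round(sense()["time_s"],2))
p,r=kpose(-.035,.178);move_straight(p,r,v=.05);print(sense()["ft_force"].round(1))
grip(.032);move_straight(kpose(0,.25)[0],v=.2)
reach([.44,.05,.36],down(np.pi/2));sleep(.2);shot("wrist","w10");print(sense()["time_s"])
p,d,ci=load("w10");W=cloud(ci,d).reshape(-1,3)
q=W[(W[:,2]>.194)&(W[:,2]<.206)&(np.hypot(*(W[:,:2]-axis).T)<.15)];k=q.mean(0);print("knob",k,"was .4978 .0539")
E
```

```text
z 0.2486 F local [-0.4 -0.1  0.7] M [0.01 0.03 0.02] t 30.78
down [-0.   0.3  0.3]
0.02204539977033288 [-0.7  0.2  0.3]
1.45 [ 0.1  0.1 -1.3] 34.67
1.1 [-0.2  0.1  0.6] 35.17
0.75 [ 0.  -0.  -0.5] 35.67
0.4 [ 0.3 -0.4  0.1] 36.17
0.15 [ 0.7 -0.3  0.1] 36.57
0.03 [0.2 0.4 0.5] 36.83
-0.02 [-0.1 -0.2  0.6] 37.08
[0.2 0.4 0.4]
38.9167
knob [0.4971652  0.05284797 0.199131  ] was .4978 .0539
```

View pics/w10.png

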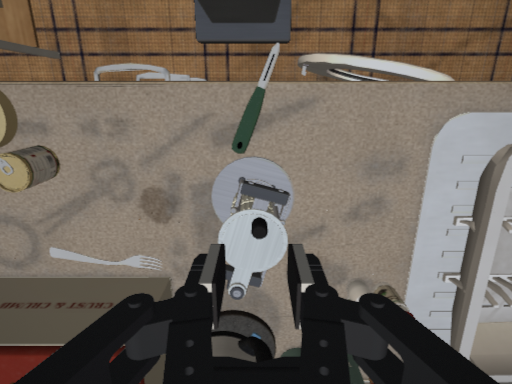

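The cover is shut over the mouth, with the knob at (259,229), within about 1 mm of its starting place. The bystanders are where they were and the gripper is clear.

```bash
python3 -c "
from plant import *
print(job_done())"
```

```text
the job is handed in; nothing more can be done
None
```

I pushed both ramekins into the dispenser until the catches held them (each rim sprang back to 149.9 mm, like the first pot's), swung the cover shut, and handed the job in at about 39 s of the 72 s; no verdict came back.

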